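Make up two magnet shim kits

TASK

Make up the two shim kits. On the blue plate lay the horseshoe shim flat in the middle of the square white field and stand the violet spacer in the middle of the round black field; on the yellow plate lay the round shim flat in the middle of the white field, stand the white bead block in the middle of the black field, and then stand the brass cone upright on the middle of the round shim. Leave the plus-shaped shim where it lies.

Things in the scene. Friction and masses are not known exactly. Their poses are not given: they have to be found in the camera images.
- blue_plate: Blue kit plate, 190 (x) by 100 (y) mm, fixed; flat upper face 8 mm above its origin. Short ends turned up 6 mm more, 5 mm thick. Flush fields: 70 mm square white one centred at x = +48 mm, y = 0 in the plate's axes; round black one, 54 mm across, at x = -48 mm, y = 0. Origin at centre of underside, z up, x along the length. Lies left or right of the stock.
- yellow_plate: Yellow kit plate, 190 (x) by 100 (y) mm, fixed; flat upper face 8 mm above its origin. Short ends turned up 6 mm more, 5 mm thick. Flush fields: 70 mm square white one centred at x = +48 mm, y = 0 in the plate's axes; round black one, 54 mm across, at x = -48 mm, y = 0. Origin at centre of underside, z up, x along the length. Lies left or right of the stock.
- horseshoe_shim: Loose horseshoe-shaped (U) steel shim, 56 (x) by 50 (y) by 6 mm, about 0.1 kg; its notch, 20 mm wide and 28 mm deep, opens to its -x, so its outer long sides (y = +-25 mm) are straight and parallel. Origin at the underside, at the centre of the 56 by 50 outline, z up.
- disc_shim: Loose round steel shim, 56 mm across, 6 mm thick, with a 12 mm hole in the middle, about 0.11 kg. Origin at the centre of its underside, z up.
- cross_shim: Loose plus-shaped steel shim, 56 mm across both ways, 6 mm thick, arms 18 mm wide; belongs to no kit. Origin at the centre of its underside, z up.
- violet_spacer: Loose violet anodised tube, standing on end, 34 mm across, 34 mm high, with a 16 mm bore, about 0.06 kg. Origin at the centre of its underside, z up.
- bead_block: Loose white ceramic block, 44 (x) by 32 (y) by 24 mm high, with a row of three bead bumps (6 mm high) along x on its top, about 0.08 kg. Origin at the centre of its underside, z up.
- brass_cone: Loose brass alignment cone, standing upright: an upright-sided round collar 36 mm across and 24 mm high, then a cone narrowing to a 6 mm top at 52 mm height; about 0.28 kg. Origin at the centre of its underside, z up.

How it is judged (in metres and radians):
At the end, for the whole second after the job is handed in: Each thing flat or upright on its plate, within 15 mm of its field's centre along both plate axes; brass cone upright on the round shim within 10 mm of its centre; plus-shaped shim within 15 mm of its start; all released and at rest (x of horseshoe_shim in the frame of blue_plate between 0.033 and 0.063 m and y of horseshoe_shim in the frame of blue_plate between -0.015 and 0.015 m and z of horseshoe_shim in the frame of blue_plate between 0.005 and 0.012 m and angle between each of horseshoe_shim, violet_spacer, disc_shim, bead_block, brass_cone's own z axis and vertical below 0.12 rad and x of violet_spacer in the frame of blue_plate between -0.063 and -0.033 m and y of violet_spacer in the frame of blue_plate between -0.015 and 0.015 m and z of violet_spacer in the frame of blue_plate between 0.005 and 0.012 m and x of disc_shim in the frame of yellow_plate between 0.033 and 0.063 m and y of disc_shim in the frame of yellow_plate between -0.015 and 0.015 m and z of disc_shim in the frame of yellow_plate between 0.005 and 0.012 m and x of bead_block in the frame of yellow_plate between -0.063 and -0.033 m and y of bead_block in the frame of yellow_plate between -0.015 and 0.015 m and z of bead_block in the frame of yellow_plate between 0.005 and 0.012 m and horizontal distance between brass_cone and disc_shim below 0.01 m and z of brass_cone in the frame of disc_shim between 0.003 and 0.01 m and distance of cross_shim from where it was at the start of the episode below 0.015 m and linear speed of each of horseshoe_shim, violet_spacer, disc_shim, bead_block, brass_cone below 0.02 m/s); the robot touches nothing.
It fails at once if the plus-shaped shim is shifted by more than 15 mm (distance of cross_shim from where it was at the start of the episode above 0.015 m).
It also fails if it takes over 131 s, if anything falls off the work surface, if the arm or the gripper's body presses on something with over 40 N, if the wrist force passes 120 N, or if a joint passes its speed limit or range.

ROBOT

A 6-joint arm with a two-finger parallel gripper is mounted at the origin on the work surface. World frame = base frame: x ahead of the robot, y to its left, z up, the work surface at z = 0. Lengths are in m, angles in degrees, forces in N, time in s.
With the tool pointing down it reaches from about 0.325 to 1 m from the base axis. Payload 5.1 kg.
Tool frame: the origin (TCP) lies at the very end of the fingers, on their centre line; the grasp point (between the pads) lies bot.pinch_z behind it (bot.pinch_z is the distance from the TCP to the grasp point, in m); x points along the fingers, y is the direction in which the jaws open and shut, and the axes are right-handed (so a half turn about x gives the same grasp; the last joint's range is limited). The gripper opens to 85 mm and grips with 20 to 120 N. Pads are 22 mm wide; open, the fingers measure 114 mm over their backs; the gripper's body (76 mm by 85 mm) begins 54 mm behind the grasp point. The pads swing forward as they close: fully open they stand 13 mm farther back than shut.
Start: joints at [61.329, 7.093, 94.555, -0, 78.352, -4.733], TCP at [0.264, 0.594, 0.231] pointing down, gripper open.
Joint ranges: [-149.61, 149.61], [-58.7, 133.49], [1.44, 155.28], [-77.14, 257.14], [18.33, 153.61], [-166.67, 166.67]. Speed limits (degrees/s): [147.25, 147.25, 180, 180, 180, 180].

INTERFACE

Orientations are given as [roll, pitch, yaw] about the fixed x, y, z axes, in that order (R = Rz(yaw) Ry(pitch) Rx(roll)).
In Python, from bench import bot, effector, planner, sensors, eyes gives the robot as it stands. Calls block until the motion is done:
- bot.reach(position, orientation): joint-space move of the TCP to a pose.
- bot.servo_line(position, attitude=None, vel=0.15, stop_force=None): straight line of the TCP; attitude=None keeps the orientation; vel is the mean speed in m/s. With stop_force (N) it stops when the force on the tool has changed by that much, and returns True; else False.
- bot.movej(angles): joint-space move.
- effector.set_gripper(opening, grip_force=None): opening from 0.0 (shut) to 1.0 (fully open); grip_force is the grip in N (None keeps the last); returns when the fingers have stopped.
- bot.sleep(seconds).
- planner.inverse_kinematics(position, orientation): joint angles nearest the present ones, or None.
- sensors.state(): the state.
- eyes.get_image(name): name is "side" or "top"; returns a dict with "color" (384x512x3 uint8, red, green, blue), "intrinsics" (3x3 intrinsics, pixels), "position" and "rotation" of the camera in the world. Camera axes: x right, y up, looking along -z (the intrinsics and any distortion apply to the point x, -y, -z); pixel columns grow to the right and rows downward; lengths in m; the calibration is good to about 2 mm. A picture is of the moment at which its call begins. There is no depth.
A pose or a line that the arm cannot do raises bot.Unreachable and nothing moves.
- bot.close_job(): hands the job in, once; it reports no verdict.
The state is a dict: "t": time; "joint_positions": joint angles; "qd": joint speeds; "joint_efforts": joint torques, N m; "eef_pos": TCP position; "ee_rot": TCP orientation; "wrist_force": force on the tool from outside, world axes, zero at the start; "wrist_torque": the same for the moment, N m; "gripper_width": opening from 0.0 (shut) to 1.0 (fully open).
Only numpy, scipy, OpenCV 4.12 (cv2) and the standard library are available. Lean on these libraries where they do the work, as an engineer would, in place of code of your own. Each camera call takes 0.05 s, during which the arm holds its last target.

## Working session

There is one attempt and no reset: what is moved stays moved. The work goes in short steps, each a Python script; the robot and the scene stay as the last script left them, time stands still between calls to the robot, and variables do not carry over. Pictures are saved under pics/ and viewed, and the job is handed in when it is done.

```bash
ls; mkdir -p pics; python3 - <<'E'
from bench import bot, effector, planner, sensors, eyes
import cv2
s=sensors.state();print(s['t'],s['eef_pos'],s['ee_rot'],s['gripper_width'],bot.pinch_z)
for n in('top','side'):
    im=eyes.get_image(n);print(n,im['intrinsics'],im['position'],im['rotation'],[k for k in im])
    if 'distortion' in im: print(im['distortion'])
    cv2.imwrite(f'pics/{n}0.png',im['color'][:,:,::-1])
E
```

```text
pics
0.0 [0.26345836 0.59352553 0.23004944] [ -94.58440006   89.8785671  -118.52103805] 0.9967763887535719 0.0187
top [[370.89472508   0.         256.5746136 ]
 [  0.         370.89472508 184.08285745]
 [  0.           0.           1.        ]] [ 0.43480436 -0.01754482  0.79812111] [ 10.05706355   1.48888809 -89.18186338] ['color', 'intrinsics', 'position', 'rotation']
side [[466.12469689   0.         254.89582881]
 [  0.         466.12469689 191.06476155]
 [  0.           0.           1.        ]] [ 0.24814917 -0.5596739   0.71219114] [ 44.34766111   0.7167778  -31.10543561] ['color', 'intrinsics', 'position', 'rotation']
```

View pics/top0.png

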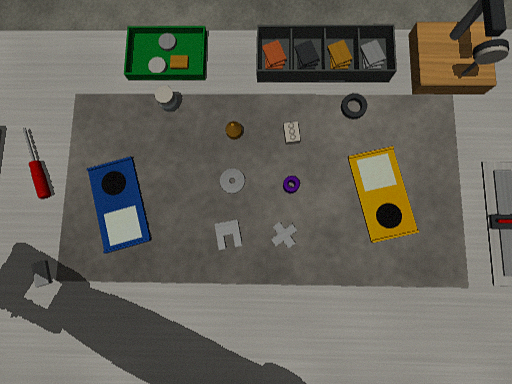

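View pics/side0.png

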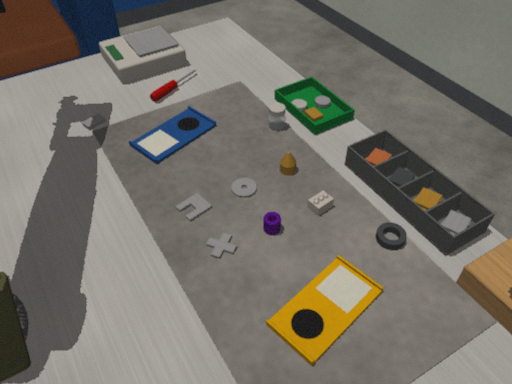

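```bash
python3 - <<'E'
import cv2
t=cv2.imread('pics/top0.png');s=cv2.imread('pics/side0.png')
def c(im,x,y,w,h,k,n): cv2.imwrite(f'pics/{n}.png',cv2.resize(im[y:y+h,x:x+w],None,fx=k,fy=k,interpolation=cv2.INTER_CUBIC))
c(t,205,105,130,98,6,'cA')
c(t,205,165,130,98,6,'cB')
c(t,75,145,90,115,5,'cC'); c(t,340,140,90,110,5,'cD')
c(s,170,140,170,125,4.7,'cS')
E
```

```text
(no output)
```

View pics/cA.png

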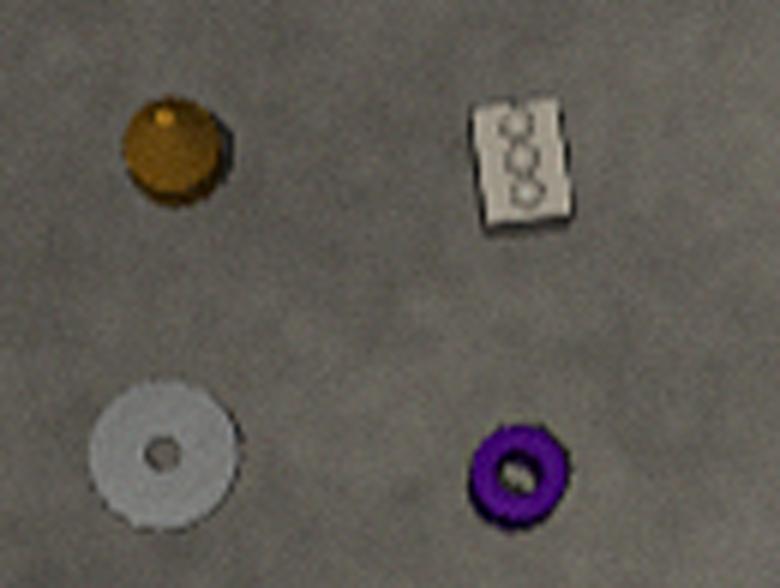

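View pics/cB.png

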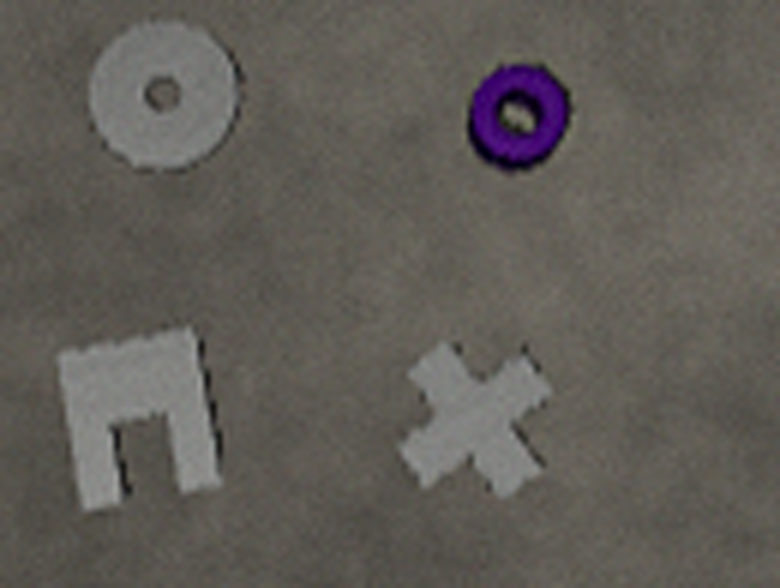

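View pics/cC.png

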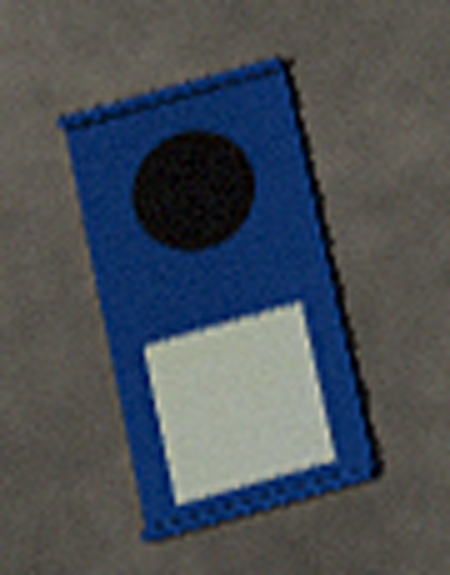

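View pics/cD.png

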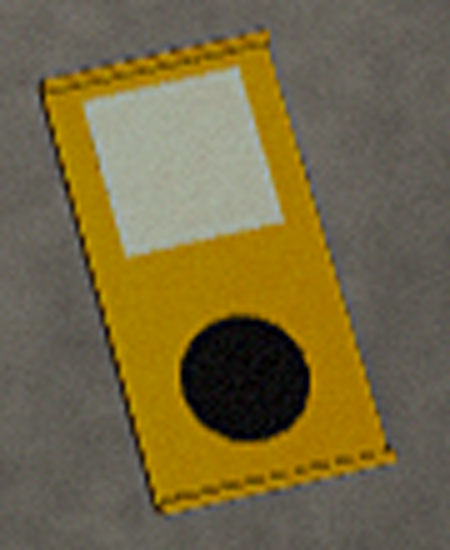

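View pics/cS.png

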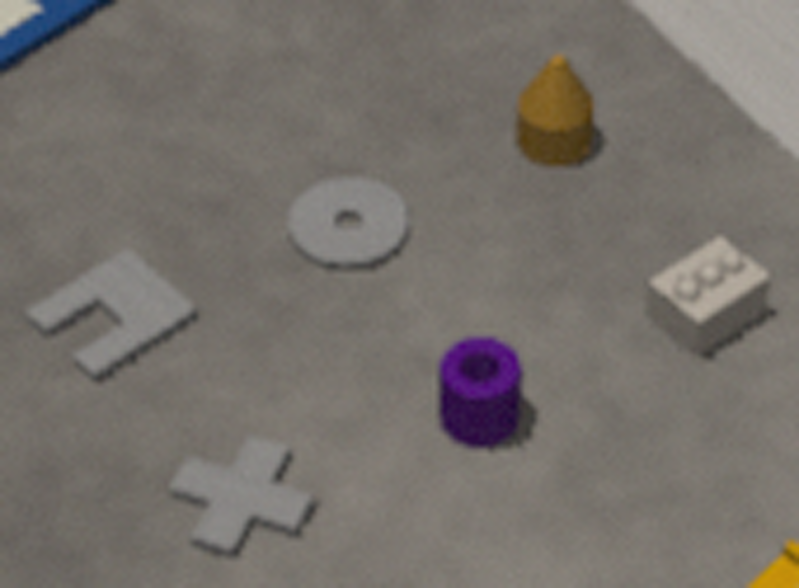

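```bash
cat > h.py <<'E'
from bench import bot, effector, planner, sensors, eyes
import numpy as np, cv2
from scipy.spatial.transform import Rotation as R
CAM={'top':([[370.89472508,0,256.5746136],[0,370.89472508,184.08285745],[0,0,1]],[0.43480436,-0.01754482,0.79812111],[10.05706355,1.48888809,-89.18186338]),
'side':([[466.12469689,0,254.89582881],[0,466.12469689,191.06476155],[0,0,1]],[0.24814917,-0.5596739,0.71219114],[44.34766111,0.7167778,-31.10543561])}
def world(cam,u,v,z):
    K,p,r=CAM[cam];K=np.array(K)
    d=np.array([(u-K[0,2])/K[0,0],-(v-K[1,2])/K[1,1],-1.]);d=R.from_euler('xyz',r,degrees=True).apply(d)
    return np.array(p)[:2]+d[:2]*(z-p[2])/d[2]
def cr(cam,X,Y,ox,oy,k,z): return world(cam,(X+.5)/k-.5+ox,(Y+.5)/k-.5+oy,z)
def pic(cam,name,x=0,y=0,w=512,h=384,k=1):
    im=eyes.get_image(cam)['color'][y:y+h,x:x+w,::-1]
    cv2.imwrite(f'pics/{name}.png',cv2.resize(im,None,fx=k,fy=k,interpolation=cv2.INTER_CUBIC))
E
python3 - <<'E'
from h import *
np.set_printoptions(precision=4,suppress=True)
A=lambda X,Y,z:cr('top',X,Y,205,105,6,z)
B=lambda X,Y,z:cr('top',X,Y,205,165,6,z)
C=lambda X,Y,z=.008:cr('top',X,Y,75,145,5,z)
D=lambda X,Y,z=.008:cr('top',X,Y,340,140,5,z)
S=lambda X,Y,z:cr('side',X,Y,170,140,4.7,z)
print('cone',A(163,117,.052),S(560,58,.052))
print('disc',A(163,453,.006),S(349,218,.006))
print('spacer',A(520,472,.034),S(480,368,.034))
print('bead',A(521,157,.03),S(708,280,.03))
bc=np.array([A(*p,.024) for p in [(474,107),(560,98),(574,213),(487,222)]]);print(bc.mean(0),bc)
print('cross',B(475,420,.006),S(245,497,.006))
hc=np.array([B(*p,.006) for p in [(58,352),(192,327),(221,487),(84,510)]])
print('hs',hc.mean(0),hc)
hs=np.array([S(*p,.006) for p in [(28,315),(98,375),(197,312),(126,250)]]);print('hs side',hs.mean(0),hs)
for n,w,b in(('blue',[C(*p) for p in[(144,346),(302,300),(336,462),(175,505)]],C(194,190)),('yel',[D(*p) for p in[(85,101),(240,68),(284,222),(126,257)]],D(246,378))):
    w=np.array(w);m=w.mean(0);d=m-b;print(n,w,m,b,np.linalg.norm(d),np.degrees(np.arctan2(d[1],d[0])))
E
python3 - <<'E'
import cv2
s=cv2.imread('pics/side0.png')
def c(im,x,y,w,h,k,n): cv2.imwrite(f'pics/{n}.png',cv2.resize(im[y:y+h,x:x+w],None,fx=k,fy=k,interpolation=cv2.INTER_CUBIC))
c(s,120,100,110,70,7,'sb');c(s,260,250,130,110,5,'sy')
E
```

```text
cone [0.6948 0.0579] [0.6974 0.0596]
disc [0.5834 0.0593] [0.585  0.0615]
spacer [ 0.5725 -0.0682] [ 0.5736 -0.0666]
bead [ 0.6881 -0.069 ] [ 0.6851 -0.0729]
[ 0.6891 -0.0704] [[ 0.709  -0.0524]
 [ 0.7125 -0.0836]
 [ 0.6692 -0.0884]
 [ 0.6657 -0.0572]]
cross [ 0.4671 -0.054 ] [ 0.4689 -0.0545]
hs [0.4661 0.0648] [[0.4892 0.0943]
 [0.4987 0.0467]
 [0.4426 0.0352]
 [0.4339 0.0832]]
hs side [0.4676 0.0657] [[0.4353 0.0837]
 [0.4464 0.0361]
 [0.4992 0.0463]
 [0.4894 0.0968]]
blue [[0.5064 0.3346]
 [0.5271 0.2672]
 [0.458  0.2477]
 [0.439  0.3154]] [0.4826 0.2912] [0.5749 0.3184] 0.09626240977990592 -163.5830074678769
yel [[ 0.6304 -0.2118]
 [ 0.6457 -0.2792]
 [ 0.5778 -0.2947]
 [ 0.5619 -0.227 ]] [ 0.6039 -0.2532] [ 0.5106 -0.2754] 0.09593212409365516 13.410279572278819
```

View pics/sb.png

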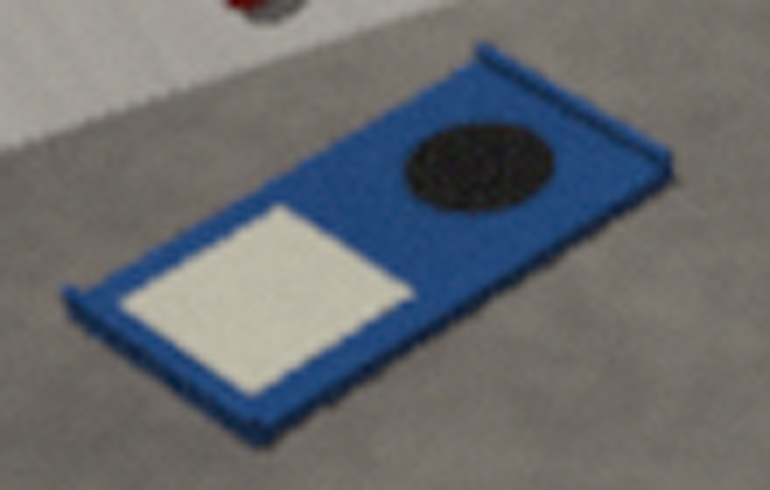

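View pics/sy.png

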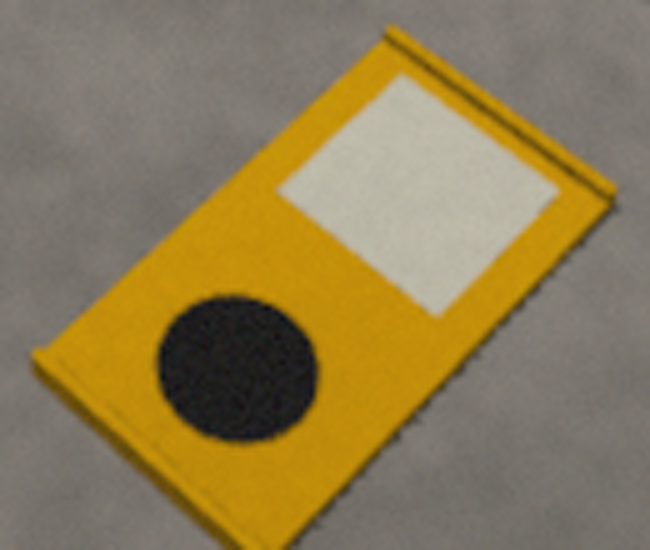

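```bash
cat >> h.py <<'E'
def ori(a):
    c,s=np.cos(np.radians(a)),np.sin(np.radians(a))
    M=np.array([[0,c,s],[0,s,-c],[-1,0,0]])
    return R.from_matrix(M).as_euler('xyz',degrees=True)
def best(p,a):
    o=[]
    for x in(a,a+180):
        q=planner.inverse_kinematics(list(p),list(ori(x)))
        if q is not None:o.append((abs(q[5]),x,q))
    o.sort(key=lambda t:t[0]); return o[0][1],o[0][2]
def st(m=''):
    s=sensors.state();print(m,'t%.1f'%s['t'],np.round(s['eef_pos'],4),'F',np.round(s['wrist_force'],1),'g%.3f'%s['gripper_width'])
def over(xy,a,z):
    p=[xy[0],xy[1],z];a,q=best(p,a);bot.movej(list(q));return a
E
python3 - <<'E'
from h import *
np.set_printoptions(precision=4,suppress=True)
b=np.array([cr('side',*p,120,100,7,.008) for p in[(120,302),(283,205),(413,294),(252,393)]]).mean(0);bb=cr('side',480,168,120,100,7,.008)
y=np.array([cr('side',*p,260,250,5,.008) for p in[(400,73),(558,190),(437,316),(277,190)]]).mean(0);yb=cr('side',238,369,260,250,5,.008)
for m in((b,bb),(y,yb)):
    d=m[0]-m[1];print(m,np.linalg.norm(d),np.degrees(np.arctan2(d[1],d[0])))
for p,a in (([.584,.06,.1],13.4+90),([.604,-.2525,.1],103.4),([.4835,.2915,.1],106.5),([.687,-.07,.1],96.3),([.466,.065,.1],101.5)):
    a,q=best(p,a);print(a,np.round(q,1))
E
```

```text
(array([0.4848, 0.2943]), array([0.5765, 0.3206])) 0.0954412414048616 -163.98754284921128
(array([ 0.6055, -0.2496]), array([ 0.5118, -0.2729])) 0.09656075712154276 13.939448041695208
283.4 [  0.6   6.  109.1  -0.   65.   77.2]
283.4 [-27.4  13.9  99.9   0.   66.1  49.2]
106.5 [ 25.6   3.2 112.   -0.   64.8 -80.9]
276.3 [-10.3  18.1  94.9   0.   67.1  73.4]
281.5 [  1.4  -9.2 123.8  -0.   65.3  79.9]<stdin>:8: UserWarning: Gimbal lock detected. Setting third angle to zero since it is not possible to uniquely determine all angles.
```

```bash
python3 -W ignore - <<'E'
from h import *
st()
xy=[.5842,.0604]
effector.set_gripper(.8,60)
a=over(xy,103.7,.10); st('over')
bot.servo_line([*xy,.03],vel=.15)
r=bot.servo_line([*xy,-.012],vel=.03,stop_force=4); st('contact %s'%r)
pic('side','d1',170,100,170,125,4.7)
E
```

```text
t0.1 [0.2635 0.5936 0.2301] F [-0.8  1.  -0.5] g1.000
over t2.7 [0.5843 0.0611 0.1003] F [ 0.1  0.3 -0.6] g0.798
contact True t4.3 [ 0.584   0.0604 -0.0042] F [-0.6  0.2  4.9] g0.803
```

View pics/d1.png

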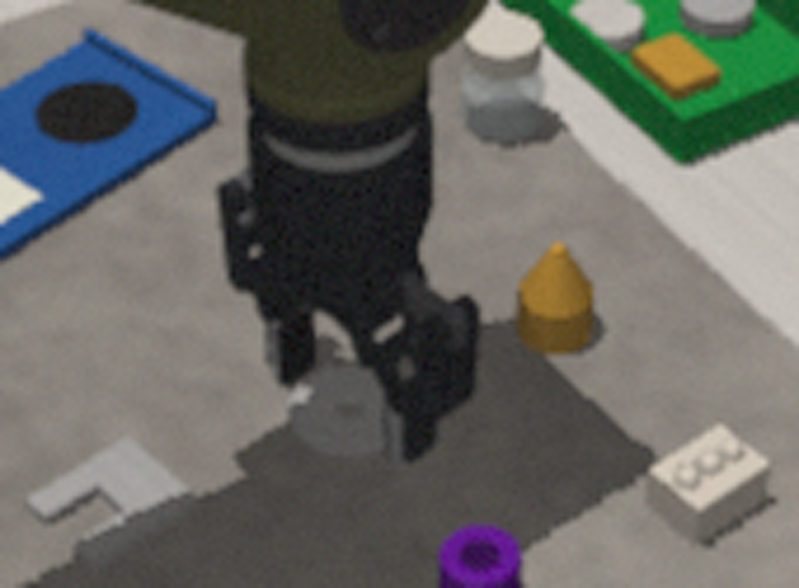

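```bash
python3 -W ignore - <<'E'
from h import *
xy=[.5842,.0604]
bot.servo_line([*xy,-.0015],vel=.05);st('raise')
effector.set_gripper(.5,30);st('closed')
E
```

```text
raise t4.6 [ 0.5843  0.0604 -0.0015] F [0.  0.2 0.1] g0.800
closed t4.9 [ 0.5849  0.0603 -0.0007] F [-0.1 -0.1  5.4] g0.634
```

```bash
python3 -W ignore - <<'E'
from h import *
xy=[.5842,.0604]
effector.set_gripper(.4,80);st('closed')
bot.servo_line([*xy,.08],vel=.12);st('lift')
pic('side','d2',170,60,170,125,4.7)
E
```

```text
closed t5.1 [ 5.854e-01  6.030e-02 -1.000e-04] F [-0.2 -0.8  6.5] g0.606
lift t6.0 [0.5833 0.0604 0.0789] F [-0.5  0.4 -0.9] g0.602
```

View pics/d2.png

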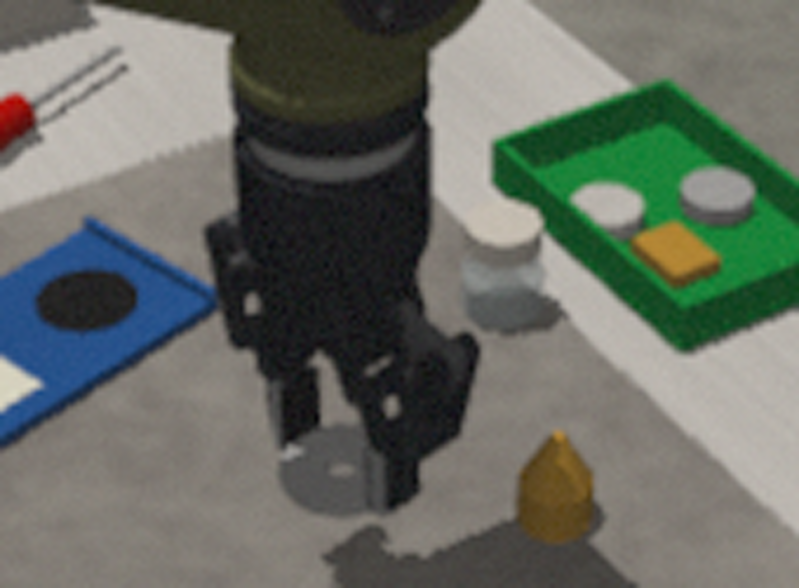

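```bash
python3 -W ignore - <<'E'
from h import *
print(cr('side',342,470,170,60,4.7,.085))
t=np.array([.6046,-.2514])
over(t,103.7,.06); st('over')
bot.servo_line([*t,.02],vel=.12)
r=bot.servo_line([*t,.005],vel=.03,stop_force=5); st('down %s'%r)
effector.set_gripper(.8,30); st('open')
s=sensors.state()['eef_pos']
bot.servo_line([t[0],t[1],.09],vel=.15); st('up')
a=over([.687,-.071],96.3,.10)
pic('side','d3',260,230,130,120,5)
st()
E
```

```text
[0.58252883 0.05856949]
over t7.2 [ 0.6047 -0.2502  0.0598] F [ 0.5  0.2 -1.1] g0.603
down True t8.2 [ 0.6052 -0.2517  0.008 ] F [-0.   0.8  3.5] g0.607
open t8.5 [ 0.6038 -0.2509  0.0063] F [ 0.2 -0.   0. ] g0.801
up t9.2 [ 0.604  -0.2511  0.0892] F [-0.7  0.4 -0.3] g0.804
 t10.0 [ 0.6861 -0.0723  0.099 ] F [-0.4 -0.1 -0.7] g0.799
```

View pics/d3.png

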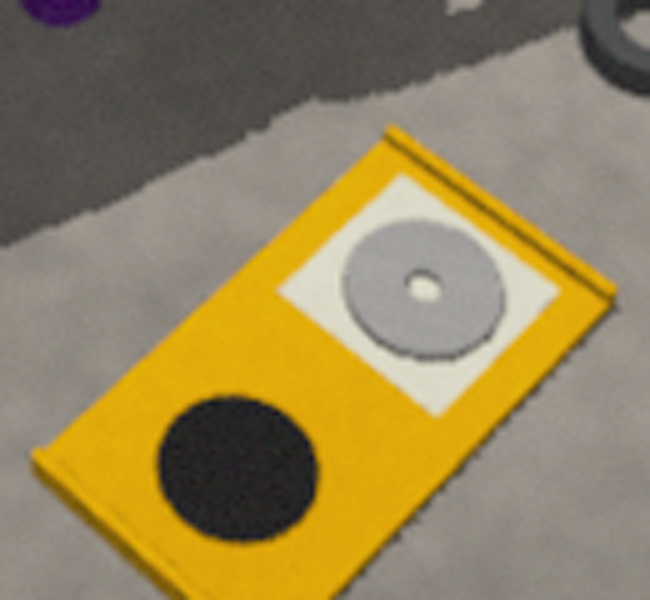

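```bash
cat >> h.py <<'E'
def pick(xy,a,z,op=.8,F=60,cl=.1):
    effector.set_gripper(op,F)
    over(xy,a,.10)
    bot.servo_line([*xy,.04],vel=.15)
    r=bot.servo_line([*xy,z],vel=.06,stop_force=8);st('down %s'%r)
    effector.set_gripper(cl,F);st('grip')
    z1=sensors.state()['eef_pos'][2]
    bot.servo_line([*xy,.10],vel=.12);st('lift')
    return z1
def place(xy,a,zt,op=.8,zup=.11,z0=.11):
    over(xy,a,z0)
    bot.servo_line([*xy,zt+.01],vel=.12)
    r=bot.servo_line([*xy,zt-.003],vel=.03,stop_force=5);st('placed %s'%r)
    effector.set_gripper(op,30)
    bot.servo_line([*xy,zup],vel=.15);st('up')
E
python3 -W ignore - <<'E'
from h import *
print('disc',cr('side',424,286,260,230,5,.014))
z=pick([.687,-.071],96.3,.007,op=.7)
place([.5114,-.2742],103.7,z+.008,op=.7)
over([.696,.0588],103.7,.12)
pic('side','b1',260,230,130,120,5)
pic('top','b2',340,140,90,110,5)
E
```

```text
disc [ 0.6053003  -0.25225741]
down False t11.8 [ 0.687  -0.071   0.0068] F [-0.6 -0.4 -1.1] g0.702
grip t12.1 [ 0.6877 -0.0711  0.008 ] F [ 0.1 -0.5  2. ] g0.361
lift t13.1 [ 0.6862 -0.0709  0.0988] F [-0.1  0.2 -0.9] g0.360
placed True t15.4 [ 0.5121 -0.2747  0.0159] F [-0.3  0.9  2.9] g0.362
up t16.5 [ 0.5108 -0.2738  0.109 ] F [ 0.3 -0.7  0.3] g0.702
```

View pics/b1.png

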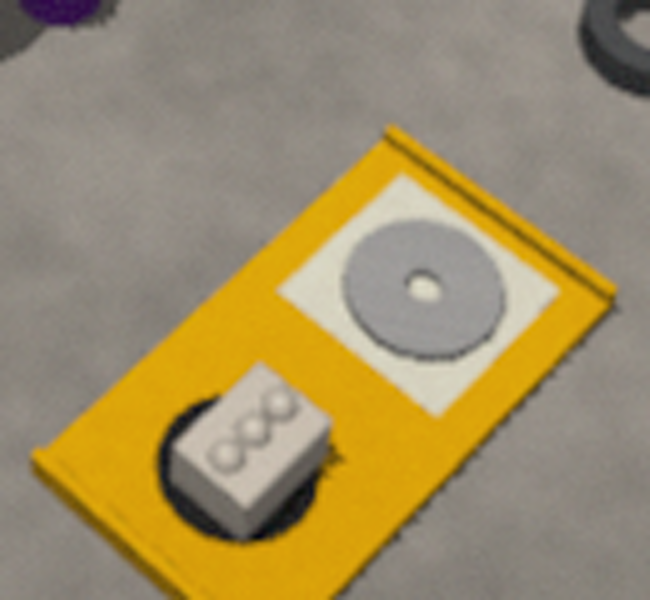

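View pics/b2.png

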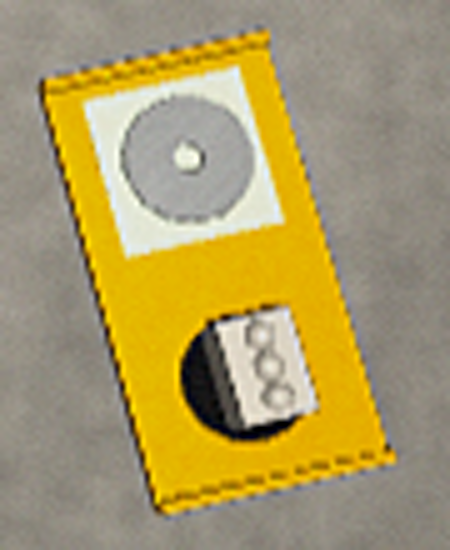

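```bash
python3 -W ignore - <<'E'
from h import *
d1=cr('top',187,157,340,140,5,.014);d2=cr('side',424,286,260,230,5,.014);print(d1,d2)
print('bead',cr('top',268,367,340,140,5,.038),cr('side',255,430,260,230,5,.038))
d=(d1+d2)/2;print(d)
z=pick([.696,.0588],103.7,.007,op=.7,F=90)
pic('side','c0',200,20,170,125,4.7)
place(d,103.7,z+.014,op=.7,zup=.15,z0=.14)
over([.4668,.0652],101.5,.12)
pic('side','c1',260,230,130,120,5)
pic('top','c2',340,140,90,110,5)
E
```

```text
[ 0.60457945 -0.25290943] [ 0.6053003  -0.25225741]
bead [ 0.51231812 -0.27472481] [ 0.5131634  -0.27678869]
[ 0.60493988 -0.25258342]
down False t19.8 [0.696  0.0588 0.0068] F [-0.3  0.4  0.1] g0.704
grip t20.1 [0.6967 0.0589 0.0082] F [-1.7  0.1  4.2] g0.386
lift t21.1 [0.6951 0.0588 0.0987] F [ 0.5 -0.4 -2.8] g0.382
placed True t23.8 [ 0.6055 -0.2529  0.0222] F [-0.1 -0.4  4.5] g0.387
up t25.2 [ 0.6042 -0.2522  0.1485] F [-0.2 -0.4  0.2] g0.700
```

View pics/c1.png

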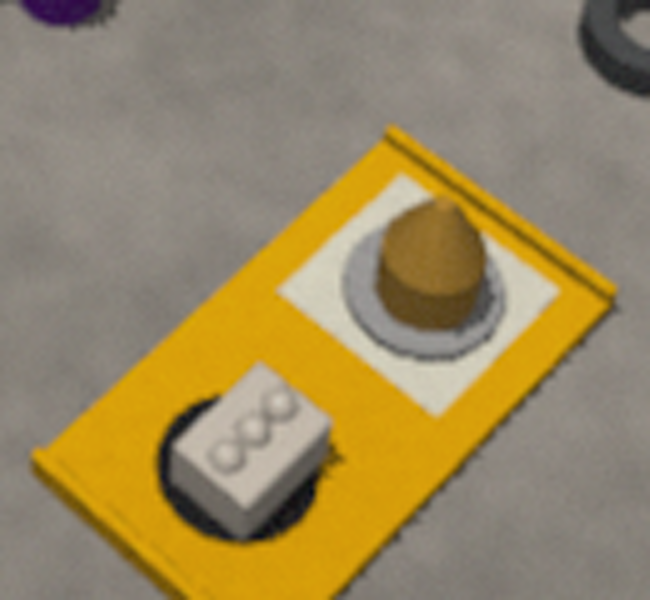

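View pics/c2.png

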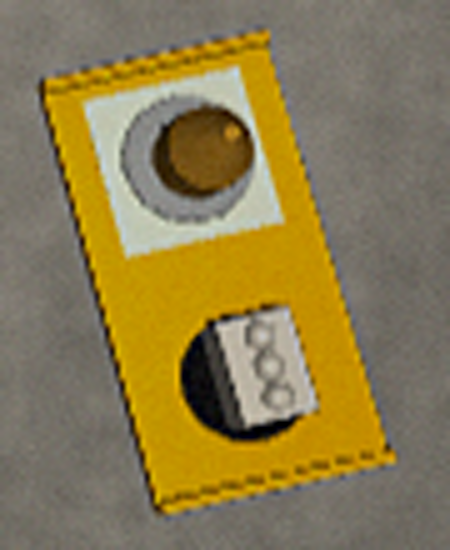

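```bash
python3 -W ignore - <<'E'
from h import *
print('tip',cr('side',445,202,260,230,5,.066),cr('top',232,130,340,140,5,.066))
z=pick([.4668,.0652],101.5,.001,op=.72,F=70)
pic('side','h0',120,60,170,125,4.7)
place([.4836,.2927],106.2,z+.008,op=.72)
over([.573,-.0674],106.2,.12)
pic('side','h1',120,100,110,70,7)
pic('top','h2',75,145,90,115,5)
st()
E
```

```text
tip [ 0.60508201 -0.25328219] [ 0.60454426 -0.25565842]
down False t28.4 [0.4669 0.0652 0.001 ] F [-0.8 -0.4 -0. ] g0.719
grip t28.7 [0.4677 0.0652 0.0021] F [-1.3 -0.6  5.4] g0.553
lift t29.7 [0.466  0.0652 0.099 ] F [ 1.   0.4 -1.5] g0.552
placed True t33.4 [0.4842 0.293  0.0102] F [-0.4  0.   3.9] g0.550
up t34.5 [0.4829 0.2924 0.109 ] F [ 0.2  0.2 -0.9] g0.719
 t36.7 [ 0.573  -0.067   0.1199] F [-1.   0.6  1.4] g0.719
```

View pics/h1.png

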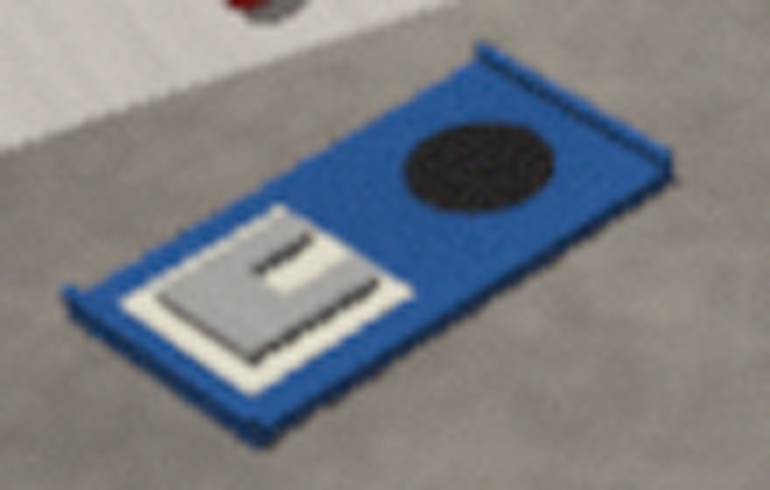

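View pics/h2.png

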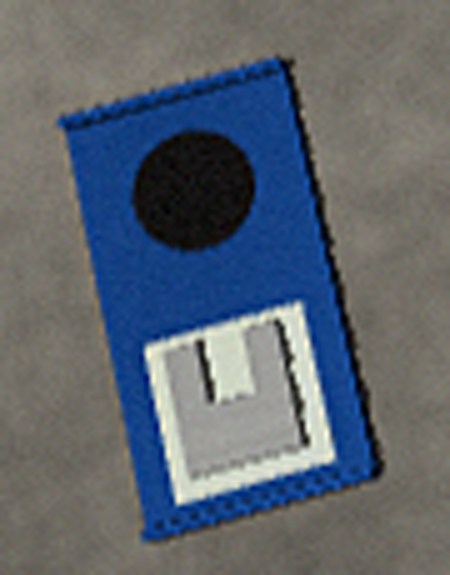

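```bash
python3 -W ignore - <<'E'
from h import *
z=pick([.573,-.0674],106.2,.008,op=.7,F=50)
place([.5758,.3195],106.2,z+.008,op=.7,zup=.2)
bot.reach([.40,.45,.3],list(ori(106)))
st()
pic('side','f1'); pic('top','f2')
pic('top','f3',75,145,90,115,5)
pic('side','f4',120,100,110,70,7)
E
```

```text
down False t38.4 [ 0.5729 -0.0674  0.0078] F [-0.1  1.4 -1.3] g0.699
grip t38.8 [ 0.5737 -0.0675  0.0088] F [0.1 0.2 2.3] g0.375
lift t39.7 [ 0.5722 -0.0672  0.0989] F [ 0.3  0.5 -0.8] g0.372
placed True t43.1 [0.5765 0.3198 0.0168] F [ 0.2 -0.3  2.9] g0.379
up t44.9 [0.5751 0.3192 0.1984] F [-0.2 -0.6  0. ] g0.699
 t45.8 [0.4004 0.4493 0.2988] F [ 0.   0.5 -0.5] g0.705
```

View pics/f1.png

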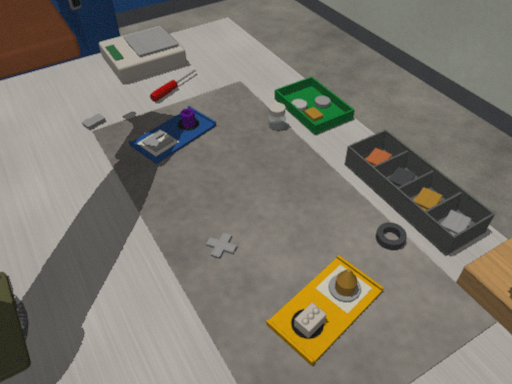

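View pics/f2.png

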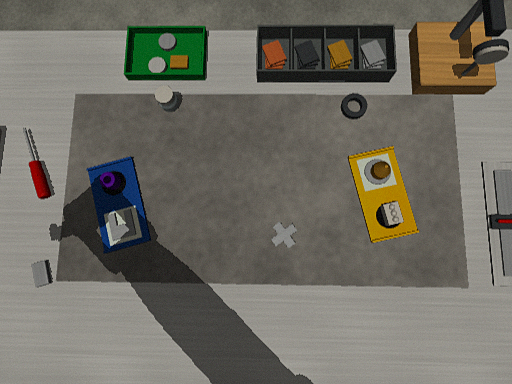

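View pics/f3.png

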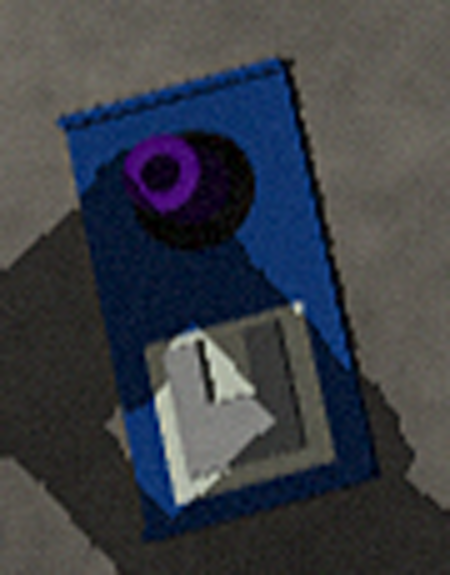

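View pics/f4.png

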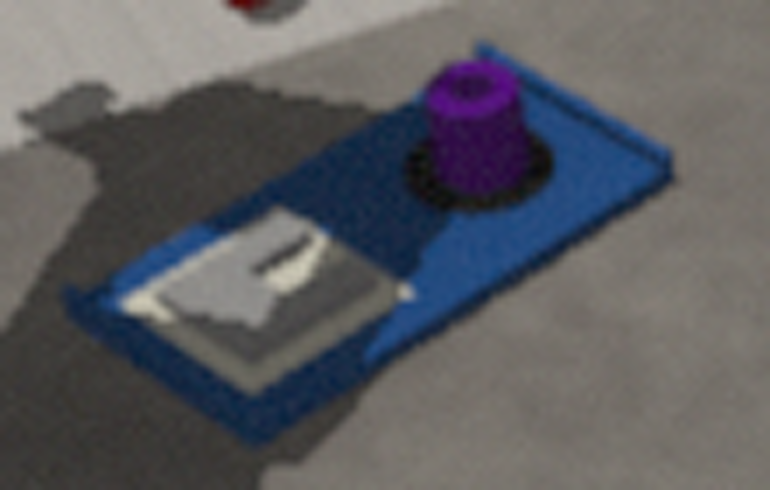

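```bash
python3 -W ignore - <<'E'
from h import *
print('spacer',cr('top',161,173,75,145,5,.042),cr('side',474,90,120,100,7,.042))
bot.sleep(.3);st();bot.close_job()
E
```

```text
spacer [0.57602113 0.31855536] [0.57784327 0.31907634]
 t46.3 [0.4003 0.4498 0.2999] F [-0.2  0.   0.2] g0.701
the job is handed in; nothing more can be done
```

Both shim kits are made up and the job is handed in at about 46 s of the 131 s allowed. No verdict comes back on hand-in, so the checks below are from my own camera measurements.

| Part | Placed on | Last check |
|---|---|---|
| Horseshoe shim | Blue plate, white field | Looks flat and centred in both cameras (by eye only) |
| Violet spacer | Blue plate, black field | Upright, within about 2 mm of the field centre |
| Round shim | Yellow plate, white field | Flat, within about 2 mm of the field centre |
| Bead block | Yellow plate, black field | Upright, within about 3 mm of the field centre |
| Brass cone | On the round shim | Upright, about 1–3 mm from the shim's centre |
| Plus-shaped shim | Not touched | Shows at the same pixels in both cameras as at the start |

- **Forces:** the readings I logged at the wrist stayed below about 7 N.
- **Arm at hand-in:** it stood clear of everything.
- **Disagreements:** the two cameras differed by 1–4 mm, a little beyond the stated calibration but well inside the placing tolerances. No check failed.

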